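# Set the cast leg in its stand and close the cam lever while holding it

## Robot

A 6-joint arm with a two-finger parallel gripper is mounted at the origin on the work surface. World frame = base frame: x ahead of the robot, y to its left, z up, the work surface at z = 0. Lengths are in m, angles in rad, forces in N, time in s.
With the tool pointing down it reaches from about 0.3 to 0.775 m from the base axis. Payload 14.6 kg.
Tool frame: the origin (TCP) lies at the very end of the fingers, on their centre line; the grasp point (between the pads) lies 19 mm behind it; z points along the fingers, y is the line along which they close (so a half turn about z gives the same grasp; the last joint's range is limited). The gripper opens to 94 mm and grips with 3 to 60 N. Pads are 16 mm wide; open, the fingers measure 119 mm over their backs; the gripper's body (75 mm by 177 mm) begins 78 mm behind the grasp point.
Start: joints at [-1.253, 0.3, 1.521, -0, 1.321, -0.067], TCP at [0.206, -0.51, 0.205] pointing down, gripper open.
Joint ranges: [-3.03, 3.03], [-0.79, 2.21], [0.23, 2.52], [-1.04, 4.18], [0, 3.07], [-2.55, 2.55]. Speed limits (rad/s): [2.22, 2.22, 2.57, 3.14, 3.14, 3.14].

## Interface

Orientations are given as [roll, pitch, yaw] about the fixed x, y, z axes, in that order (R = Rz(yaw) Ry(pitch) Rx(roll)).
In Python, from station import ctrl gives the robot as it stands.
- The arm moves only by the shell command python3 -m pendant 'ROWS' [OPENING] [FORCE]. ROWS is JSON, a list of rows, each a list of 2 entries, a list of its own where there are three numbers: the shift along the world's x, y, z in cm, then the turn about the world's z in rad. A call has 1 to 20 rows; each row shifts and turns the commanded pose from where the row before left it; what a row does not reach is not made up. A row lasts 1/12 s, in which the tool goes at most 41.7 mm and 7.16 degrees, less where a joint would pass 70% of its speed; a pose out of reach is approached as far as the arm can. A call is refused whole if a number of a shift passes 4.17 or a number of a turn 0.125, either way. A call with a gripper value outside its range is refused whole. OPENING is the opening, from 0 (shut) to 1 (fully open), set as the call begins (- or left out, the last holds). The fingers move at their own pace and stop on an object; FORCE is the grip in N (left out, the last holds). Time passes only in rows, so rows that do not move let the fingers close. It gives the time, the measured TCP pose, the force, the opening and the grip force at its end, in the units of the state.
- ctrl.get_obs(): the state, without advancing time (a new reading comes with each control period).
- ctrl.camera(name): name is "scene" or "top" or "wrist"; returns a dict with "color" (384x512x3 uint8, red, green, blue), "intrinsics" (3x3 intrinsics, pixels), "camera_from_world" (4x4, takes a point from world to camera coordinates). Camera axes: x right, y down, z forward; pixel columns grow to the right and rows downward; lengths in m; the calibration is good to about 2 mm. The wrist camera is an equidistant fisheye: a pixel r from the principal point sees the ray r / f radians off the axis. A picture is of the moment at which its call begins. There is no depth.
- ctrl.hand_in(): hands the job in; it is judged then, once.
The state is a dict: "time_s": time; "qpos": joint angles; "joint_vel": joint speeds; "tau": joint torques, N m; "ee_pos": TCP position; "eef_rot": TCP orientation; "force": force on the tool from outside, world axes, zero at the start; "moment": the same for the moment, N m; "grip_width": finger opening in m; "grip_force": force on a finger pad.
Only numpy, scipy, OpenCV 4.12 (cv2) and the standard library are available. Lean on these libraries where they do the work, as an engineer would, in place of code of your own. Each camera call takes 0.05 s, during which the arm holds its last target. There are 200 camera calls.

## Task

Lift the cast metal leg straight up out of the open mould and lower it into the sleeve of the stand until the dark line round its rod is level with the sleeve's rim, with its side arm just short of the upright pin of the open cam lever. Keep holding it at that length and turn it anticlockwise (seen from above), so that its side arm slides the cam lever round to its closed stop. Finish while still gripping the leg, line at the rim and lever fully closed; leave the other things on the bench where they are.

Things in the scene. Friction and masses are not known exactly. Their poses are not given: they have to be found in the camera images.
- leg_grip (a point): cast aluminium leg, upright, 0.09-0.18 kg, 120 long. Point on its axis, in its square head, 98 above the foot. Leg axes: z up the rod, x outward along the side arm. Head 24 x 24, sides along x and y, from 72 to 120 above the foot: grip either pair of sides from above. Side arm 10 wide, from 62 to 72 above the foot, reaching 52 from the axis
- leg_mark (a point): centre of the dark line (2.5 high) round the leg's rod, on its axis, 50 above the foot, 48 below leg_grip; leg axes. Rod 14 dia, foot tapered over the last 4
- mould: fixed plaster block with steel bands, x -36 to 76, y -38 to 38, 80 high; origin on its bore's axis at the underside, z up. Bore 20 x 20, floor at 10; slot 15 wide, 8 deep, from it along +x to 59. The leg stands on the bore floor, its arm in the slot, so it starts at the mould's yaw; it lifts straight up and is clear after 70
- sleeve_rim (a point): centre of the mouth of the fixed stand's upright sleeve, at rim height, 92 above the bench; z up, stand axes. Bore 20 dia, flaring to 34 in the top 10; rim 52 dia outside. Nothing stops the leg at its line: let go, it sinks 12 more until its arm lies on the rim. Grey base plate x -55 to 85, y -55 to 55, 12 thick
- cam_lever (a joint): lever turning about the sleeve axis: 0 open, 0.9 rad closed at its stop post, growing anticlockwise from above; starts at 0 to 0.2, stays where left (friction 0.09 N m). At value q, bar and pin point q - 0.45 rad from the stand's x axis. Dark bar reaching 95 out, 52 above the bench, black end
- lever_pin (a point): centre of the top of the lever's upright steel pin, 10 dia, 40 from the sleeve axis, top 115 above the bench. With the leg in the sleeve, its arm touches the pin when pointing about 0.25 rad clockwise of it; lowered in line with the pin it would land on it
- jar: bystander, leave alone: amber glass jar, 42 dia x 55 high; origin at its underside
- bowl: bystander, leave alone: plastic mixing bowl, 116 dia x 62 high; origin at its underside
- spatula: bystander, leave alone: plaster spatula 195 long, wooden handle, lying; origin at its underside
- jaw_model: bystander, leave alone: plaster dental model with a row of teeth, 62 x 66 x 30 high; origin at its underside
- cup: bystander, leave alone: white plastic cup, 66 dia x 75 high; origin at its underside
- brush: bystander, leave alone: brush 170 long, lying; origin at its underside
- ring_blank: bystander, leave alone: plain steel disc, 56 dia x 30 high; origin at its underside
Not all that is in view belongs to the job. Leave any green or red look-alike of the part that bears leg_grip alone.

How it is judged:
On the way, in this order (a step that is already met when the one before it is completed fails the run):
1. the leg is held clear above the mould (contact force between the fingers and leg above 1.5 N and z of leg_grip in the frame of mould above 0.178 m), for 0.1 s.
2. the leg is held in the sleeve with its line at the rim, the lever still open (contact force between the fingers and leg above 1.5 N and z of leg_mark in the frame of sleeve_rim between -0.006 and 0.006 m and horizontal distance between leg_mark and sleeve_rim below 0.006 m and value of joint cam_lever below 0.4 rad), for 0.2 s.
At the end, for the whole second after the job is handed in: The program ends holding: the fingers grip the leg (over 1.5 N), its line is within 6 mm of the rim's height and 6 mm of the sleeve's axis (so clear of where it would rest if let go, 12 mm lower), upright within 0.12 rad, still, and the cam lever is at 0.8 rad or more of its 0.9 (contact force between the fingers and leg above 1.5 N and z of leg_mark in the frame of sleeve_rim between -0.006 and 0.006 m and horizontal distance between leg_mark and sleeve_rim below 0.006 m and value of joint cam_lever above 0.8 rad and angle between leg_grip's own z axis and vertical below 0.12 rad and linear speed of leg below 0.02 m/s); the arm keeps its last pose, push and grip.
It fails at once if the lever is moved towards closed (past 0.45 rad) while the leg is not held in the sleeve within 9 mm of its line (value of joint cam_lever above 0.45 rad and not (contact force between the fingers and leg above 0.3 N and z of leg_mark in the frame of sleeve_rim between -0.009 and 0.009 m and horizontal distance between leg_mark and sleeve_rim below 0.009 m)).
It fails at once if a bystander is moved more than 30 mm (distance of any of jar, bowl, spatula, jaw_model, cup, brush, ring_blank from where it was at the start of the episode above 0.03 m).
It also fails if it takes over 46 s, if anything falls off the work surface, if the arm or the gripper's body presses on something with over 40 N, if the wrist force passes 120 N, or if a joint passes its speed limit or range.

## Working session

There is one attempt and no reset: what is moved stays moved. The work goes in short steps, Python scripts to look and compute and a shell command to move; the robot and the scene stay as the last step left them, time stands still between calls to the robot, and variables do not carry over. Pictures are saved under pics/ and viewed, at most 10 in all, crops included, and the job is handed in when it is done.

```bash
mkdir -p pics; ls; cat > h.py <<'E'
import numpy as np, cv2
from station import ctrl
def snap(n,f):
    c=ctrl.camera(n); cv2.imwrite(f'pics/{f}.png',c['color'][:,:,::-1]); np.savez(f'pics/{f}.npz',K=c['intrinsics'],T=c['camera_from_world'],im=c['color']); return c
def load(f): return np.load(f'pics/{f}.npz')
def ray(d,u,v,fish=False):
    K,T=d['K'],d['T']; x=(u-K[0,2])/K[0,0]; y=(v-K[1,2])/K[1,1]
    if fish:
        r=np.hypot(x,y); s=np.sin(r)/r if r>1e-9 else 1; dc=np.array([x*s,y*s,np.cos(r)])
    else: dc=np.array([x,y,1.])
    R=T[:3,:3]; return -R.T@T[:3,3], R.T@dc
def plane(d,u,v,z,fish=False):
    o,r=ray(d,u,v,fish); return o+r*(z-o[2])/r[2]
def proj(d,p):
    q=d['T'][:3,:3]@np.array(p)+d['T'][:3,3]; q=d['K']@q; return q[:2]/q[2]
E
python3 - <<'E'
from h import *
a=snap('scene','scene0')['color'];b=snap('top','top0')['color']; 
print(load('top0')['K'],load('top0')['T'],load('scene0')['T']); print(ctrl.get_obs()['time_s'])
E
```

```text
pics
[[468.66971134   0.         255.7384007 ]
 [  0.         468.66971134 192.70303515]
 [  0.           0.           1.        ]] [[-0.02571401 -0.9996573   0.00490685 -0.06927552]
 [-0.99805938  0.02539383 -0.05685615  0.44865979]
 [ 0.05671206 -0.00635932 -0.99837032  1.89363957]
 [ 0.          0.          0.          1.        ]] [[-0.52948592  0.84829777 -0.00596335  0.29212636]
 [ 0.64835714  0.40013481 -0.64770761 -0.22701142]
 [-0.54706278 -0.34681844 -0.76186566  1.36464997]
 [ 0.          0.          0.          1.        ]]
0.1
```

View pics/scene0.png

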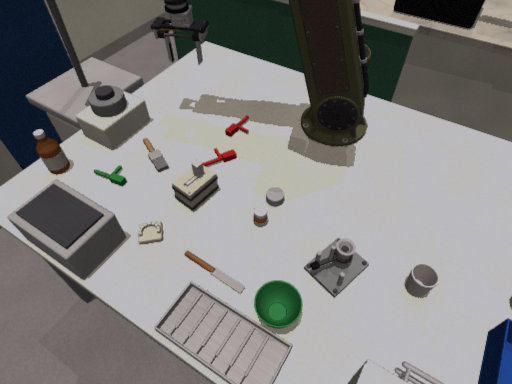

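View pics/top0.png

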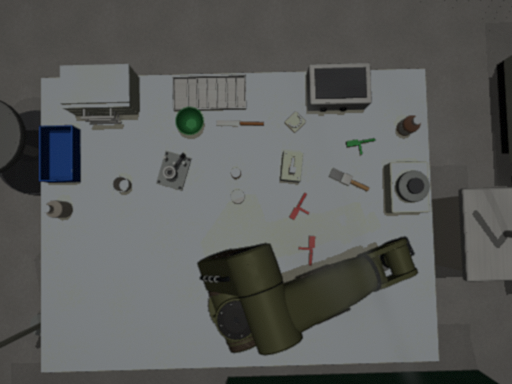

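The scene view shows the mould with the grey leg at about scene (196,172) / top (291,166). The stand is at scene (340,258) / top (172,170). The look-alikes all lie flat: red at scene (238,125) and (222,158), green at (112,177). I choose the grey upright leg in the mould and check it in one close crop.

```bash
python3 - <<'E'
from h import *
s=load('scene0')['im'];t=load('top0')['im']
f=lambda im,x,y,w,h:cv2.resize(im[y:y+h,x:x+w],(400,300),interpolation=cv2.INTER_CUBIC)
o=np.vstack([np.hstack([f(s,160,150,80,60),f(s,295,225,80,60)]),np.hstack([f(t,265,140,52,39),f(t,148,150,52,39)])])
cv2.imwrite('pics/crop0.png',o[:,:,::-1])
for u,v in [(291,166),(172,171)]: print(plane(load('top0'),u,v,.1))
E
```

```text
[ 0.54247217 -0.2201909   0.1       ]
[0.53458654 0.24319595 0.1       ]
```

View pics/crop0.png

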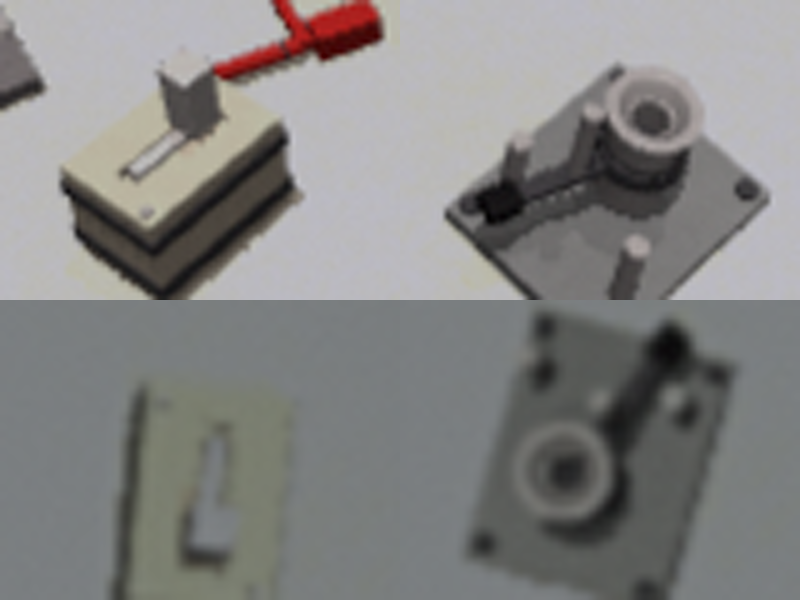

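The crop confirms it: a grey upright head with its arm in the slot. Head top is at scene (197.6,163.8) / top (293,169). The rim is at scene (346,247) / top (169.5,172), and the pin top at scene (334,246.6) / top (174,163).

```bash
python3 - <<'E'
from h import *
s=load('scene0');t=load('top0')
def two(n,a,b,z):
    print(n,plane(s,*a,z)[:2].round(4),plane(t,*b,z)[:2].round(4))
two('head',(197.6,163.8),(293,168.9),.13)
two('armtip',(160+130/5,150+173/5),(265+220/7.69,140+125/7.69),.082)
two('rim',(346,246.6),(169.5,172.1),.092)
two('pin',(334,246.6),(174,162.7),.115)
two('barend',(295+98/5,225+205/5),(183.1,155.2),.056)
print(ctrl.get_obs()['eef_rot'])
# plate corners for stand yaw
for c in [(445,212),(618,68),(768,200)]: print(plane(s,295+(c[0]-400)/5,225+c[1]/5,.012)[:2].round(4))
for c in [(62,170),(285,135),(152,228),(185,82)]: print('m',plane(s,160+c[0]/5,150+c[1]/5,.08)[:2].round(4))
E
```

```text
head [ 0.5279 -0.2174] [ 0.5278 -0.225 ]
armtip [ 0.5807 -0.2276] [ 0.5828 -0.2331]
rim [0.5333 0.2589] [0.5314 0.2544]
pin [0.5637 0.2353] [0.565  0.2324]
barend [0.6055 0.2102] [0.6015 0.2055]
[-3.14058870e+00 -5.51680159e-05  3.84795311e-01]
[0.601  0.1822]
[0.4687 0.2251]
[0.5027 0.3273]
m [ 0.5991 -0.265 ]
m [ 0.5066 -0.1681]
m [ 0.6055 -0.1914]
m [ 0.5037 -0.247 ]
```

```bash
python3 -m pendant '[[[2.3,2.06,0.3],0.074],[[2.3,2.06,0.3],0.074],[[2.3,2.06,0.3],0.074],[[2.3,2.06,0.3],0.074],[[2.3,2.06,0.3],0.074],[[2.3,2.06,0.3],0.074],[[2.3,2.06,0.3],0.074],[[2.3,2.06,0.3],0.074],[[2.3,2.06,0.3],0.074],[[2.3,2.06,0.3],0.074],[[2.3,2.06,0.3],0.074],[[2.3,2.06,0.3],0.074],[[2.3,2.06,0.3],0.074],[[2.3,2.06,0.3],0.074],[[0,0,0],0],[[0,0,0],0]]' 1 10
python3 - <<'E'
from h import *
c=snap('wrist','w1')['color']
d=load('w1');print(d['K'],d['T'],ctrl.get_obs()['ee_pos'])
E
```

```text
time_s: 1.43
ee_pos: [0.529, -0.2204, 0.2469]
eef_rot: [-3.141, -0.0, 1.423]
force: [0.6, -0.2, 0.2]
grip_width: 0.0935
grip_force: 0.0
[[297.31863964   0.         252.49559288]
 [  0.         297.31863964 191.08592748]
 [  0.           0.           1.        ]] [[ 9.89041394e-01 -1.47637277e-01 -5.96686495e-04 -5.56227383e-01]
 [-1.43380555e-01 -9.61472995e-01  2.34545722e-01 -1.69094767e-01]
 [-3.52013897e-02 -2.31889875e-01 -9.72104906e-01  3.98070435e-01]
 [ 0.00000000e+00  0.00000000e+00  0.00000000e+00  1.00000000e+00]] [ 0.52830223 -0.221212    0.2469207 ]
```

View pics/w1.png

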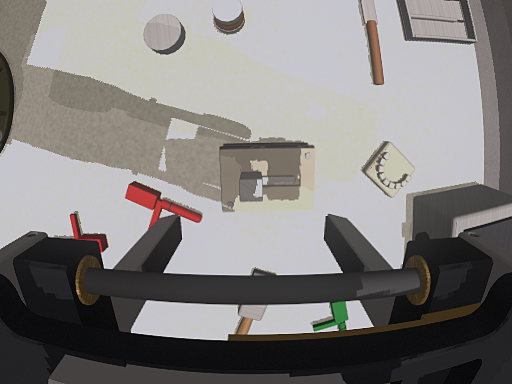

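The wrist view shows the head at about (251,185) and the arm in its slot reaching to (300,181), in the mould at (220–314, 142–212). I take a closer crop for exact corners.

```bash
python3 - <<'E'
from h import *
im=load('w1')['im'][137:217,213:320]
cv2.imwrite('pics/w1c.png',cv2.resize(im,None,fx=7,fy=7,interpolation=cv2.INTER_CUBIC)[:,:,::-1])
E
```

```text
(no output)
```

View pics/w1c.png

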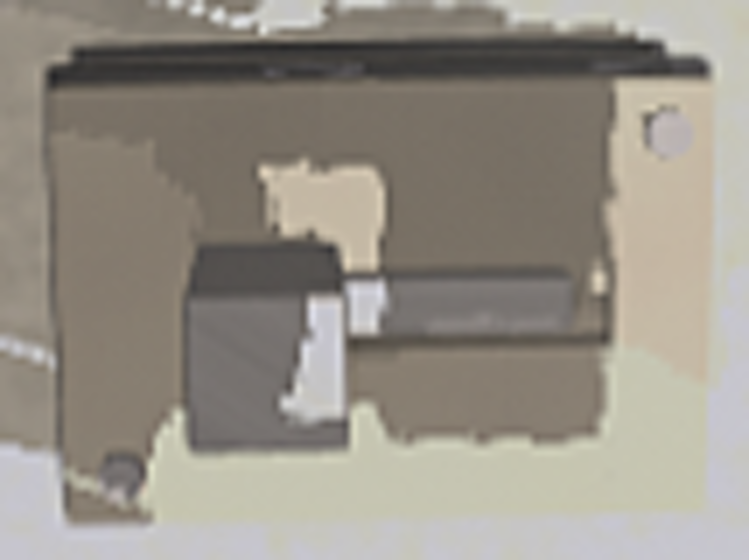

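The crop shows the head-top corners at crop px (188,296), (346,290), (349,446), (188,450), and the mould-top corners at (48,85), (710,78), (708,510), (65,520).

```bash
python3 - <<'E'
from h import *
d=load('w1')
def P(L,z): return np.array([plane(d,213+(u+.5)/7-.5,137+(v+.5)/7-.5,z,True)[:2] for u,v in L])
def rep(n,Q):
    e=Q-np.roll(Q,-1,0); print(n,Q.round(4).tolist(),'c',Q.mean(0).round(4),'sides',np.hypot(*e.T).round(4)); a=np.arctan2(e[:,1],e[:,0]); print('yaw mod 90',((a+.785)%1.5708-.785).round(3))
rep('head',P([(188,296),(346,290),(349,446),(188,450)],.13))
Q=P([(48,85),(710,78),(708,510),(65,520)],.08);rep('mould',Q)
y=-.155;print('bore from mould', Q.mean(0)-20e-3*np.array([np.cos(y),np.sin(y)]))
print('arm',P([(350,308),(570,302)],.082))
E
```

```text
head [[0.5179, -0.2085], [0.5407, -0.211], [0.5379, -0.2343], [0.5143, -0.2314]] c [ 0.5277 -0.2213] sides [0.0229 0.0235 0.0238 0.0232]
yaw mod 90 [-0.11  -0.122 -0.122 -0.158]
mould [[0.4966, -0.1788], [0.607, -0.1936], [0.5987, -0.2692], [0.4866, -0.2541]] c [ 0.5472 -0.2239] sides [0.1114 0.0761 0.1131 0.0759]
yaw mod 90 [-0.133 -0.109 -0.134 -0.132]
bore from mould [ 0.52747812 -0.22083402]
arm [[ 0.54109983 -0.22363229]
 [ 0.57827203 -0.22804605]]
```

```bash
python3 -m pendant '[[[-0.06,0,-3],0.018],[[0,0,-3],0],[[0,0,-3],0],[[0,0,-3],0],[[0,0,-2],0],[[0,0,-1],0],[[0,0,-0.8],0],[[0,0,0],0],[[0,0,0],0]]' 1 30
python3 -m pendant '[[[0,0,0],0],[[0,0,0],0],[[0,0,0],0],[[0,0,0],0],[[0,0,0],0],[[0,0,0],0],[[0,0,0],0],[[0,0,0],0],[[0,0,0],0],[[0,0,0],0]]' 0 30
```

```text
time_s: 2.23
ee_pos: [0.528, -0.2219, 0.0904]
eef_rot: [3.141, 0.0, 1.438]
force: [-0.1, 0.7, 0.3]
grip_width: 0.0938
grip_force: 0.0
time_s: 3.07
ee_pos: [0.5279, -0.2214, 0.0894]
eef_rot: [-3.142, -0.0, 1.439]
force: [0.1, -1.1, -0.6]
grip_width: 0.031
grip_force: 0.0
```

```bash
python3 -m pendant '[[[0,0,0],0],[[0,0,0],0],[[0,0,0],0],[[0,0,0],0],[[0,0,0],0],[[0,0,0],0]]' 0 30; python3 -m pendant '[[[0,0,0.5],0],[[0,0,1],0],[[0,0,1.5],0],[[0,0,2],0],[[0,0,2],0],[[0,0,2],0],[[0,0,2],0],[[0,0,1.5],0],[[0,0,1],0],[[0,0,0],0],[[0,0,0],0],[[0,0,0],0]]'
```

```text
time_s: 3.57
ee_pos: [0.5278, -0.2214, 0.0894]
eef_rot: [-3.141, -0.0, 1.439]
force: [-0.4, 0.4, -0.6]
grip_width: 0.0238
grip_force: 30.0
time_s: 4.57
ee_pos: [0.5275, -0.2212, 0.2234]
eef_rot: [-3.14, -0.001, 1.439]
force: [-0.3, -0.3, -1.2]
grip_width: 0.0234
grip_force: 30.0
```

```bash
python3 -m pendant '[[[-0.45,2,0.3],-0.0586],[[-0.45,3,0.3],-0.0586],[[-0.45,3.2,0.3],-0.0586],[[-0.45,3.2,0],-0.0586],[[-0.45,3.2,0],-0.0586],[[-0.45,3.2,0],-0.0586],[[-0.45,3.2,0],-0.0586],[[-0.45,3.2,0],-0.0586],[[-0.45,3.2,0],-0.0586],[[-0.45,3.2,0],-0.0586],[[-0.45,3.2,0],-0.0586],[[-0.45,3.2,0],-0.0586],[[-0.45,3,0],-0.0586],[[-0.4,2.2,0],-0.0586],[[0,0,0],0],[[0,0,0],0],[[0,0,0],0]]'
python3 - <<'E'
from h import *
snap('wrist','w2')
E
```

```text
time_s: 5.98
ee_pos: [0.4652, 0.2001, 0.2328]
eef_rot: [-3.141, 0.001, 0.619]
force: [0.4, 0.2, -2.0]
grip_width: 0.0238
grip_force: 30.0
```

View pics/w2.png

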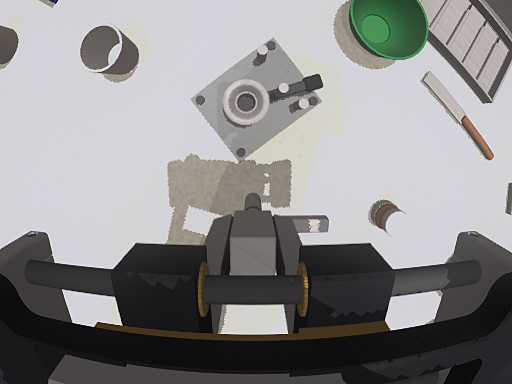

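The wrist view shows the sleeve at about (246,102), the pin top near (284,88), the lever's black end at (314,82), and the held leg's arm pointing right to (328,224). I crop the stand.

```bash
python3 - <<'E'
from h import *
im=load('w2')['im'][33:163,185:335]
cv2.imwrite('pics/w2c.png',cv2.resize(im,None,fx=4.5,fy=4.5,interpolation=cv2.INTER_CUBIC)[:,:,::-1])
E
```

```text
(no output)
```

View pics/w2c.png

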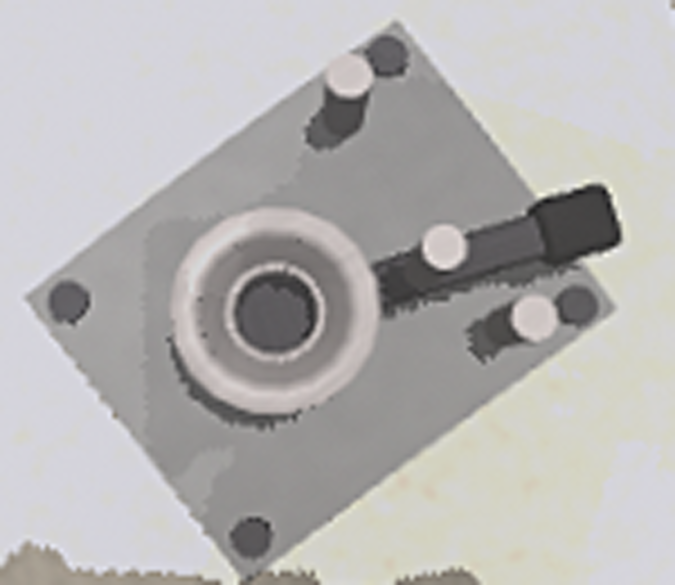

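The crop shows the rim outline at crop px x 172–380, y 207–414, giving a centre of (276,310). The pin is at (444,247), the stop posts at (349,75) and (534,319), and the plate corners are clear.

```bash
python3 - <<'E'
from h import *
d=load('w2')
def P(L,z): return np.array([plane(d,185+(u+.5)/4.5-.5,33+(v+.5)/4.5-.5,z,True)[:2] for u,v in L])
R=P([(172,310),(380,310),(276,207),(276,414)],.092);c=R.mean(0);print('rim',R.round(4).tolist(),c, np.hypot(*(R[0]-R[1])),np.hypot(*(R[2]-R[3])))
Q=P([(397,20),(617,310),(247,580),(25,297)],.012);e=Q-np.roll(Q,-1,0);print('plate',Q.round(4).tolist(),np.hypot(*e.T).round(4)); a=np.arctan2(e[:,1],e[:,0]);m=((a+.785)%1.5708-.785);print(m)
y=m.mean();print('axis from plate',Q.mean(0)-.015*np.array([np.cos(y),np.sin(y)]))
for n,p,z in [('pin',(444,247),.115),('post?',(534,319),.07),('post2',(349,75),.07),('end',(577,224),.056)]:
    q=P([p],z)[0]-c; print(n,np.hypot(*q),np.arctan2(q[1],q[0]), 'rel stand',np.arctan2(q[1],q[0])-y)
o=ctrl.get_obs();print(o['ee_pos'],o['eef_rot'])
# arm bottom tip & held-leg check
print('armtip z', o['ee_pos'][2]-.079+.072, plane(d,328,224,o['ee_pos'][2]-.007,True)[:2]-o['ee_pos'][:2])
E
```

```text
rim [[0.5198, 0.2783], [0.5482, 0.2381], [0.5541, 0.2725], [0.5135, 0.2437]] [0.53389343 0.25816676] 0.04922564364255902 0.04982289997477363
plate [[0.6311, 0.2854], [0.5981, 0.1804], [0.4657, 0.2226], [0.4979, 0.327]] [0.1101 0.1389 0.1092 0.1395]
[-0.30483176 -0.30869175 -0.29937811 -0.30281926]
axis from plate [0.53391275 0.25836254]
pin 0.03957205621961605 -0.6196384415088587 rel stand -0.3157082220801488
post? 0.06521721354077005 -0.9522488297255953 rel stand -0.6483186102968854
post2 0.0655112373368319 0.3406746257111146 rel stand 0.6446048451398245
end 0.08370211376828736 -0.6221202967864169 rel stand -0.318190077357707
[0.46536631 0.19986072 0.23293228] [-3.14146362e+00  9.58702229e-04  6.18552505e-01]
armtip z 0.2259322762728364 [ 0.0302367  -0.04059577]
```

```bash
python3 -m pendant '[[[1.2,1.0,0],-0.03],[[1.9,1.6,0],0],[[1.9,1.6,0],0],[[1.2,1.0,0],0],[[0.66,0.64,0],0],[[0,0,0],0],[[0,0,0],0],[[0,0,-1.5],0],[[0,0,-1.5],0],[[0,0,-1.5],0],[[0,0,-0.5],0],[[0,0,0],0],[[0,0,0],0],[[0,0,0],0]]'; python3 -c "
from h import *
o=ctrl.get_obs();print(o['ee_pos'],o['eef_rot']);snap('wrist','w3')"
```

```text
time_s: 7.2
ee_pos: [0.5343, 0.2589, 0.1847]
eef_rot: [3.141, -0.002, 0.588]
force: [0.0, 0.3, -1.9]
grip_width: 0.0238
grip_force: 30.0
[0.53427587 0.25890925 0.1847027 ] [ 3.14124651e+00 -1.63986675e-03  5.88194119e-01]
```

```bash
python3 -m pendant '[[[-0.03,-0.05,-0.5],0],[[0,0,-0.8],0],[[0,0,-0.8],0],[[0,0,-0.8],0],[[0,0,-0.8],0],[[0,0,-0.8],0],[[0,0,-0.8],0],[[0,0,-0.6],0],[[0,0,-0.3],0],[[0,0,0],0],[[0,0,0],0],[[0,0,0],0],[[0,0,0],0]]'; python3 -c "
from h import *
o=ctrl.get_obs();print(o['ee_pos'],o['eef_rot'],o['moment']);a=snap('wrist','w4')['color'];b=snap('scene','s4')['color']
f=lambda im,x,y,w,h:cv2.resize(im[y:y+h,x:x+w],(400,400),interpolation=cv2.INTER_CUBIC)
cv2.imwrite('pics/c4.png',np.hstack([f(a,180,120,160,160),f(b,300,200,80,80)])[:,:,::-1])"
```

```text
time_s: 8.33
ee_pos: [0.5339, 0.2586, 0.1219]
eef_rot: [3.141, -0.001, 0.588]
force: [-0.1, 0.5, -1.0]
grip_width: 0.0234
grip_force: 30.0
[0.53385269 0.258614   0.1219222 ] [ 3.14142809e+00 -7.86330654e-04  5.88428903e-01] [ 0.01886849 -0.00093842  0.02160312]
```

View pics/c4.png

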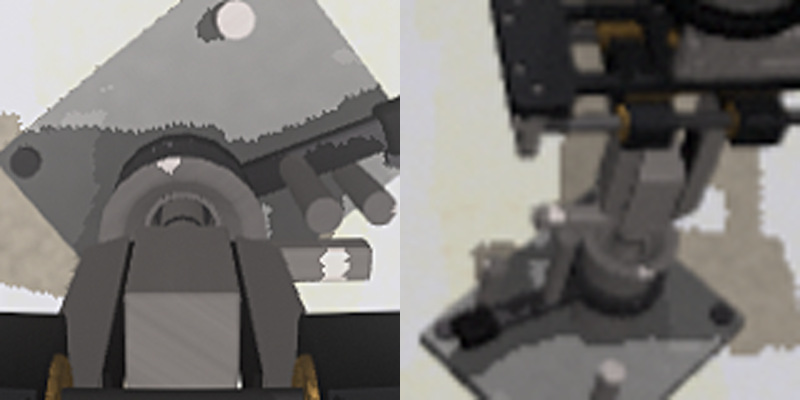

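The leg is in the sleeve at its line, and the arm is just short of the pin. Next I turn it anticlockwise.

```bash
python3 -m pendant '[[[0,0,-0.03],0.03],[[0,0,0],0.05],[[0,0,0],0.06],[[0,0,0],0.06],[[0,0,0],0.06],[[0,0,0],0.06],[[0,0,0],0.06],[[0,0,0],0.06],[[0,0,0],0.06],[[0,0,0],0.06],[[0,0,0],0.06],[[0,0,0],0.06],[[0,0,0],0.06],[[0,0,0],0.05],[[0,0,0],0.03],[[0,0,0],0],[[0,0,0],0],[[0,0,0],0]]'; python3 -c "
from h import *
o=ctrl.get_obs();print(o['ee_pos'],o['eef_rot'],o['moment'])"
```

```text
time_s: 9.93
ee_pos: [0.5336, 0.2584, 0.1212]
eef_rot: [-3.141, 0.0, 1.407]
force: [-2.3, -1.7, -1.6]
grip_width: 0.0239
grip_force: 30.0
[0.53359581 0.25843307 0.12119537] [-3.14145540e+00  1.72445064e-04  1.40717567e+00] [-0.49573559  0.29960548 -0.07499992]
```

```bash
for i in 1; do python3 -m pendant '[[[0,0,0],0.015],[[0,0,0],0.015],[[0,0,0],0.01],[[0,0,0],0],[[0,0,0],0],[[0,0,0],0]]'; done; python3 -c "
from h import *
o=ctrl.get_obs();print(o['ee_pos'],o['eef_rot'],o['moment']);a=snap('wrist','w5')['color'];b=snap('scene','s5')['color']
f=lambda im,x,y,w,h:cv2.resize(im[y:y+h,x:x+w],(400,400),interpolation=cv2.INTER_CUBIC)
cv2.imwrite('pics/c5.png',np.hstack([f(a,180,120,160,160),f(b,300,200,80,80)])[:,:,::-1])"
```

```text
time_s: 10.43
ee_pos: [0.5337, 0.2585, 0.1211]
eef_rot: [-3.142, -0.0, 1.448]
force: [-1.8, -2.1, -0.8]
grip_width: 0.0239
grip_force: 30.0
[0.53365534 0.258541   0.12114044] [-3.14158952e+00 -4.15600824e-05  1.44820760e+00] [-0.42446736  0.27908088 -0.05567623]
```

View pics/c5.png

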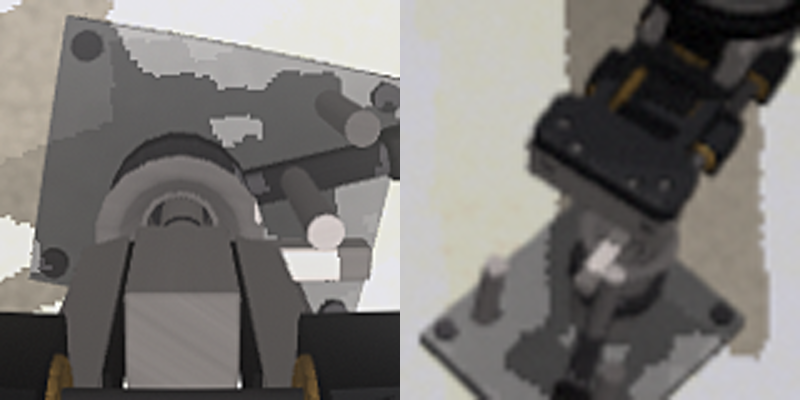

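Both views show the lever swept round beside the stop post, with the line still at the rim. I estimate q at about 0.88, so I nudge on until the stop is felt.

```bash
for i in 1; do python3 -m pendant '[[[0,0,0],0.01],[[0,0,0],0.01],[[0,0,0],0],[[0,0,0],0],[[0,0,0],0]]'; python3 -c "
from h import *
o=ctrl.get_obs();print(o['eef_rot'],o['force'],o['moment'])"; done
```

```text
time_s: 10.95
ee_pos: [0.5337, 0.2585, 0.1211]
eef_rot: [3.142, -0.0, 1.468]
force: [-1.4, -1.8, -1.1]
grip_width: 0.0237
grip_force: 30.0
[ 3.14155982e+00 -4.03378238e-05  1.46834593e+00] [-1.35608449 -1.80860662 -1.12062661] [-0.4254408   0.26018529 -0.07631735]
```

```bash
python3 -m pendant '[[[0,0,0],0.01],[[0,0,0],0.01],[[0,0,0],0],[[0,0,0],0],[[0,0,0],0]]'; python3 -c "
from h import *
o=ctrl.get_obs();print(o['eef_rot'],o['force'],o['moment'])"
```

```text
time_s: 11.37
ee_pos: [0.5336, 0.2585, 0.1211]
eef_rot: [-3.142, 0.0, 1.488]
force: [-2.7, -2.7, -1.4]
grip_width: 0.0237
grip_force: 30.0
[-3.14150245e+00  5.71192623e-05  1.48828490e+00] [-2.70309183 -2.74775926 -1.35881705] [-0.69346067  0.27122176 -0.12626502]
```

The moment about z has risen from 0.076 to 0.126 N m, so the lever is on its stop. I hand in.

```bash
python3 -c "
from station import ctrl
print(ctrl.hand_in())"
```

```text
the job is handed in; nothing more can be done
None
```

I handed the job in with the leg still gripped at 30 N, its line about 0.3 mm below the rim by calculation from the tool pose, and the cam lever turned until its stop was felt; the hand-in returned no verdict.

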